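# Draw a microscope stage into line with a tapered alignment pin

### The arm

A 6-joint arm with a two-finger parallel gripper is mounted at the origin on the work surface. World frame = base frame: x ahead of the robot, y to its left, z up, the work surface at z = 0. Lengths are in m, angles in degrees, forces in N, time in s.
With the tool pointing down it reaches from about 0.375 to 0.9 m from the base axis. Payload 3.1 kg.
Tool frame: the origin (TCP) lies at the very end of the fingers, on their centre line; the grasp point (between the pads) lies 19 mm behind it; z points along the fingers, x is the direction in which the jaws open and shut, and the axes are right-handed (so a half turn about z gives the same grasp; the last joint's range is limited). The gripper opens to 87 mm and grips with 3 to 60 N. Pads are 19 mm wide; open, the fingers measure 117 mm over their backs; the gripper's body (75 mm by 190 mm) begins 51 mm behind the grasp point.
Start: joints at [-85.285, 30.224, 82.088, -0, 67.689, -10.227], TCP at [0.161, -0.604, 0.223] pointing down, gripper open.
Joint ranges: [-176.69, 176.69], [-43.24, 126.21], [12.49, 139.97], [-82, 262], [0, 151.66], [-163.58, 163.58]. Speed limits (degrees/s): [159.86, 159.86, 180, 180, 180, 180].

### API

Orientations are given as a 3x3 rotation matrix whose columns are the frame's x, y, z axes.
In Python, from rig import bot gives the robot as it stands.
- The arm moves only by the tool arm_command, never from a script. Its argument "plan" is a list of rows, each an object of numbers: "claw": the opening, from 0 (shut) to 1 (fully open); "dx", "dy", "dz": the shift along the tool's x, y, z in cm; "twist": the turn about the tool's z in degrees. A call has 1 to 8 rows; each row is the pose to reach, as a shift and turn from the pose measured when the call began, along the tool's axes at that moment; what a row does not reach only later rows make up. A row lasts 1/12 s, in which the tool goes at most 41.7 mm and 7.16 degrees, less where a joint would pass 70% of its speed; a pose out of reach is approached as far as the arm can. A call with a gripper value outside its range is refused whole. The fingers move at their own pace and stop on an object; the grip force is fixed at half the most. Time passes only in rows, so rows that repeat a pose let the fingers close. It gives the time, the measured TCP pose, the force and the opening at its end, in the units of the state.
- bot.read_state(): the state, without advancing time (a new reading comes with each control period).
- bot.capture(name): name is "scene" or "top"; returns the picture (400x640x3 uint8, red, green, blue); there is no depth.
- bot.calibration(name): a dict with "intrinsics" (3x3 intrinsics, pixels), "k1" (the pictures are not rectified: a ray, as slopes to the right and down, at radius r is drawn at 1 + k1 r^2 times it, then the intrinsics apply), "rvec" (rotation vector, rad) and "tvec" (3), from world to camera coordinates, as OpenCV has them. Camera axes: x right, y down, z forward; pixel columns grow to the right and rows downward; lengths in m; the calibration is good to about 2 mm. A picture is of the moment at which its call begins. calibration takes no time and is no camera call.
- bot.hand_in(): hands the job in, once; it reports no verdict.
The state is a dict: "time_s": time; "joint_positions": joint angles; "qvel": joint speeds; "tau": joint torques, N m; "position": TCP position; "tcp_rot": TCP orientation; "force": force on the tool from outside, world axes, zero at the start; "moment": the same for the moment, N m; "opening": opening from 0.0 (shut) to 1.0 (fully open).
Only numpy, scipy, OpenCV 4.12 (cv2) and the standard library are available. Lean on these libraries where they do the work, as an engineer would, in place of code of your own. Each camera call takes 0.05 s, during which the arm holds its last target.

### The job

Take the tapered steel alignment pin out of its holder and drive it, tip first, down through the hole in the microscope stage's top plate and on through the hole of the plate beneath, so that the sliding top plate is drawn into line and the pin's collar sits flush on the top plate; then let go of the pin. The two holes start half out of line, so feel for the lower one with the tip and push gently, with no more than about 20 N; leave the lens, the glass dish and the slide box where they are.

Things in the scene. Friction and masses are not known exactly. Their poses are not given: they have to be found in the camera images.
- pin_grip (a point): Centre of the 46 mm long, 22 mm thick round grip of the loose steel pin (about 200 g): on its axis, 82 mm above the tip, z away from the tip. Pin 105 mm long: from the tip a cone 36 mm long, 4 widening to 18 mm diameter; an 18 mm shank 18 mm long; a collar 30 mm across, 5 mm thick; the grip. Starts upright in the holder, only collar and grip showing.
- pin_collar (a point): Centre of the underside of the pin's collar, on the pin's axis, 54 mm above the tip; z along the pin, away from the tip.
- pin: The same pin; origin at the centre of its tip, z along the pin towards the grip.
- holder: Fixed grey plastic block 64 x 64 x 58 mm with an upright 22 mm hole in which the pin stands, collar resting on the block's top. Origin at the centre of its underside.
- plate_hole (a point): Centre of the mouth of the upright 20 mm hole in the stage's dark top plate (180 x 150 x 10 mm), on its upper face, 72 mm above the table; moves with the plate; z up. The plate glides level in its x and y, up to 14 mm each way, at about 3 N per axis, stays where left, cannot lift or turn. Hole 35 mm from the plate's middle towards -x; a flat grey disc lies on the +x half.
- stage: Stage unit fixed to the table: dark foot 190 x 170 mm; origin under its centre. Touching below the top plate is a 14 mm thick aluminium plate, clamped immovable, with its own upright 20 mm hole, whose place is not measured: its centre is 10 mm (half a hole) aside of the upper hole's start, in any direction. A lens-shaped part shows through the upper hole. Free space to 58 mm under the top face.
- underside: The fixed underside of the stage below the top plate, carrying the clamped lower plate; origin 48 mm above the table, below the place where the upper hole starts (not at the lower hole). The pin should never bear on it with more than 25 N.
- objective: Bystander: brass microscope lens standing upright, 38 mm in diameter, 52 mm high; origin at the centre of its underside.
- dish: Bystander: shallow round glass dish, 72 mm across, 18 mm high; origin at the centre of its underside.
- slide_box: Bystander: white plastic slide box 86 x 34 x 35 mm lying flat; origin at the centre of its underside.
There are look-alikes about, which are no part of the job. Leave any orange look-alike of the pin alone.

How it is judged:
By the outcome, as a careful person would: the job done as asked, in the order asked, and still so for the second after the job is handed in, with the robot touching nothing.
It also fails if it takes over 64 s, if anything falls off the work surface, if the arm or the gripper's body presses on something with over 40 N, if the wrist force passes 120 N, or if a joint passes its speed limit or range.

## Working session

There is one attempt and no reset: what is moved stays moved. The work goes in short steps, Python scripts to look and compute and a tool call to move; the robot and the scene stay as the last step left them, time stands still between calls to the robot, and variables do not carry over. Pictures are saved under pics/ and viewed, and the job is handed in when it is done.

Besides the shell and the picture viewer there is one more tool, called after "Call:" by a JSON object that holds its "fn" and its "kwargs", one argument or row to a line. arm_command: Moves the arm, as the interface text tells. Its arguments: {"type":"object","properties":{"plan":{"type":"array"}},"required":["plan"]}

```bash
ls; mkdir -p pics; python3 - <<'E'
from rig import bot
import cv2
s=bot.read_state()
print(s)
for n in ("scene","top"):
    im=bot.capture(n); cv2.imwrite(f"pics/{n}0.png",im[:,:,::-1]); print(n,bot.calibration(n))
E
```

```text
pics
{'time_s': 0.0, 'joint_positions': array([-8.52842925e+01,  3.02783151e+01,  8.21560101e+01, -3.46773279e-04,
        6.76887819e+01, -1.02278549e+01]), 'qvel': array([-0.02237407,  0.01343234, -0.00694622, -0.03021829,  0.01046492,
       -0.0240954 ]), 'tau': array([-3.52281950e-04, -4.40035915e+01, -1.76593298e+01,  6.32991409e-02,
        5.84449363e-02, -1.65338565e-04]), 'position': array([ 0.16112732, -0.60312071,  0.2215807 ]), 'tcp_rot': array([[ 2.57869496e-01, -9.66179740e-01, -1.82222267e-04],
       [-9.66177441e-01, -2.57869286e-01,  2.14088902e-03],
       [-2.11547312e-03, -3.76010929e-04, -9.99997692e-01]]), 'force': array([-0.3888214 , -0.14555269,  0.15070341]), 'moment': array([-0.01531596,  0.03448834, -0.04029854]), 'opening': 0.9998021519349858}
scene {'intrinsics': array([[423.99712296,   0.        , 323.70085206],
       [  0.        , 423.99712296, 197.14708418],
       [  0.        ,   0.        ,   1.        ]]), 'k1': -0.046210164034835355, 'rvec': array([ 1.14876751,  2.27388281, -1.09465591]), 'tvec': array([ 0.34517109, -0.22393279,  1.66574458])}
top {'intrinsics': array([[453.49225987,   0.        , 318.13145637],
       [  0.        , 453.49225987, 205.94778524],
       [  0.        ,   0.        ,   1.        ]]), 'k1': -0.11642960923028614, 'rvec': array([ 2.15992881, -2.13787222,  0.11546302]), 'tvec': array([0.00901364, 0.55682826, 1.08066201])}
```

View pics/scene0.png

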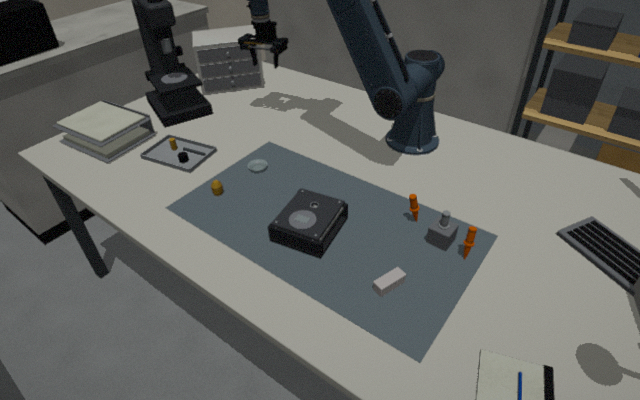

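View pics/top0.png

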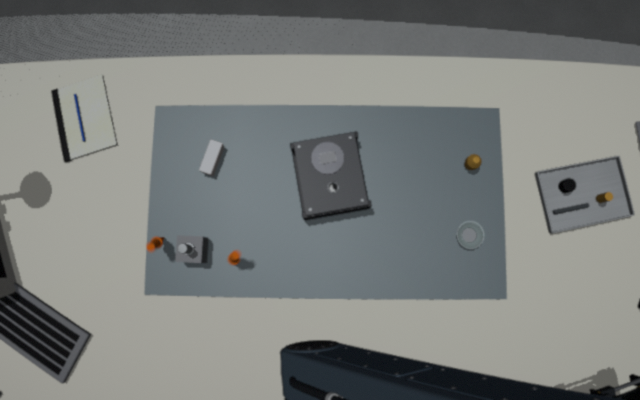

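The steel pin is the grey cylinder in the grey block, at scene (446,217) and top (187,248). The look-alikes to avoid are two orange pins, at scene (414,205)/(470,240) and top (234,258)/(155,243). The stage is at scene (310,220) and top (331,175). I'll check close crops next.

```bash
cat > h.py <<'E'
import numpy as np, cv2
from rig import bot
C={n:bot.calibration(n) for n in("scene","top")}
def ray(n,uv):
    c=C[n];K=c["intrinsics"];R,_=cv2.Rodrigues(c["rvec"])
    xy=cv2.undistortPoints(np.array([[uv]],float),K,np.array([c["k1"],0,0,0.]),None,None,).ravel()
    d=R.T@np.array([xy[0],xy[1],1]); o=-R.T@c["tvec"]
    return o,d/np.linalg.norm(d)
def onz(n,uv,z):
    o,d=ray(n,uv); return o+d*(z-o[2])/d[2]
def tri(a,b):
    o1,d1=ray("scene",a);o2,d2=ray("top",b)
    A=np.stack([d1,-d2],1); t=np.linalg.lstsq(A,o2-o1,rcond=None)[0]
    p,q=o1+t[0]*d1,o2+t[1]*d2
    return (p+q)/2,np.linalg.norm(p-q)*1e3
def proj(n,P):
    c=C[n]; return cv2.projectPoints(np.array(P,float).reshape(-1,3),c["rvec"],c["tvec"],c["intrinsics"],np.array([c["k1"],0,0,0.]))[0].reshape(-1,2)
def crop(im,u0,v0,w,h,f,name):
    cv2.imwrite(name,cv2.resize(im[v0:v0+h,u0:u0+w],None,fx=f,fy=f,interpolation=cv2.INTER_CUBIC))
E
python3 - <<'E'
from h import *
s=cv2.imread("pics/scene0.png");t=cv2.imread("pics/top0.png")
a=cv2.resize(s[195:265,395:485],None,fx=4.4,fy=4.4,interpolation=cv2.INTER_CUBIC)
b=cv2.resize(t[225:275,140:250],None,fx=3.6,fy=3.6,interpolation=cv2.INTER_CUBIC)
cc=cv2.resize(s[180:260,260:360],None,fx=3.9,fy=3.9,interpolation=cv2.INTER_CUBIC)
d=cv2.resize(t[125:225,280:380],None,fx=3,fy=3,interpolation=cv2.INTER_CUBIC)
o=np.zeros((600,800,3),np.uint8)
for im,(x,y) in((a,(0,0)),(b,(400,0)),(cc,(0,310)[0:2]),(d,(400,290))):
    im=im[:600-y,:800-x]; o[y:y+im.shape[0],x:x+im.shape[1]]=im
cv2.imwrite("pics/crop0.png",o)
E
```

```text
(no output)
```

View pics/crop0.png

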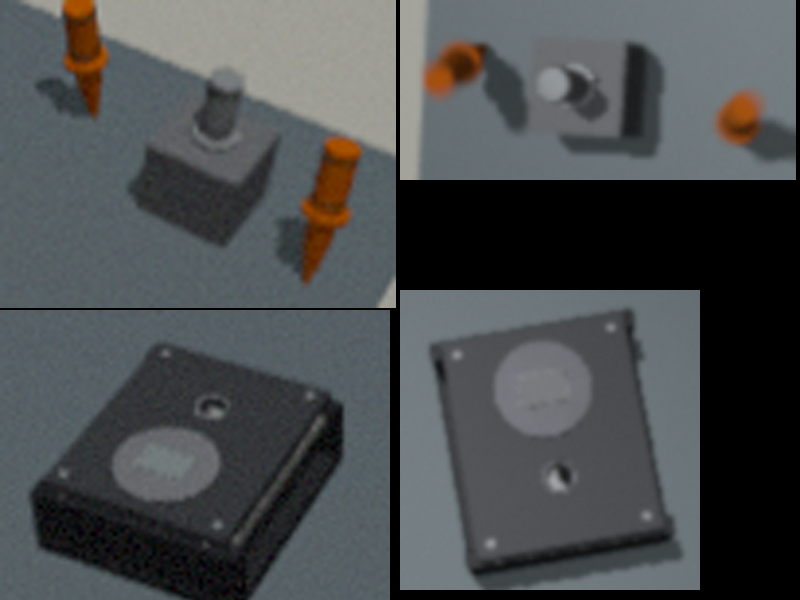

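The crops show a grey metal pin seated in the grey block, which matches the description. The orange ones are free-standing look-alikes. The stage hole at top crop (558,478) is bright at lower left and dark at upper right. Now I'll measure, and zoom in on the hole.

```bash
python3 - <<'E'
from h import *
# averaged pictures for better SNR
ims={n:np.mean([bot.capture(n).astype(float) for _ in range(4)],0)[:,:,::-1].astype(np.uint8) for n in("scene","top")}
for n in ims: cv2.imwrite(f"pics/{n}1.png",ims[n])
s,t=ims["scene"],ims["top"]
def g(im,u,v,w,h,f): 
    c=im[v:v+h,u:u+w].astype(float); c=np.clip((c-c.min())*255/(c.max()-c.min()),0,255).astype(np.uint8)
    return cv2.resize(c,None,fx=f,fy=f,interpolation=cv2.INTER_NEAREST)
o=np.zeros((600,800,3),np.uint8)
a=g(t,323,177,20,20,19); b=g(s,303,194,20,20,19)
o[:380,:380]=a;o[:380,410:790]=b
a=g(t,175,235,36,30,7); b=g(s,425,207,36,44,5)
o[385:595,:252]=a; o[385:600,410:590]=b[:215]
cv2.imwrite("pics/zoom1.png",o)
for n in C: 
    R,_=cv2.Rodrigues(C[n]["rvec"]); print(n,-R.T@C[n]["tvec"])
E
```

```text
scene [1.3416271  0.59993836 0.88549686]
top [ 0.41813803 -0.00525236  1.14153508]
```

View pics/zoom1.png

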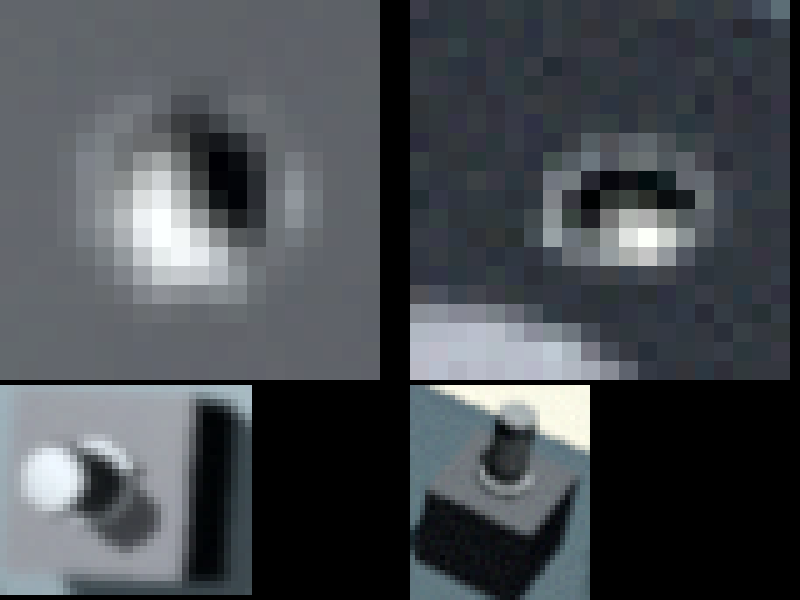

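```bash
python3 - <<'E'
from h import *
s=cv2.imread("pics/scene1.png");t=cv2.imread("pics/top1.png")
# grip top disc: bright blob in top view, near (182,248)
g=cv2.cvtColor(t,cv2.COLOR_BGR2GRAY).astype(float)
def blob(g,u,v,w,h,th):
    m=(g[v:v+h,u:u+w]>th).astype(np.uint8); n,l,st,c=cv2.connectedComponentsWithStats(m)
    return [(st[i,4],np.round(c[i]+[u,v],2),st[i,2:4]) for i in range(1,n) if st[i,4]>5]
print(g[248,176:212].astype(int)); print(blob(g,176,240,18,16,165))
gs=cv2.cvtColor(s,cv2.COLOR_BGR2GRAY).astype(float)
print(gs[205:234,446].astype(int)); print(gs[212,436:458].astype(int))
P,e=tri((445.9,211.9),(181.9,247.8)); print("griptop",P,e)
print("collar scene z63",onz("scene",(443.9,225.5),.063))
# stage screws
def scr(g,u,v,r=5):
    w=g[v-r:v+r+1,u-r:u+r+1]; w=np.clip(w-np.median(w)-15,0,None); ys,xs=np.mgrid[-r:r+1,-r:r+1]
    return np.array([u+(w*xs).sum()/w.sum(), v+(w*ys).sum()/w.sum()])
T=[scr(g,299,147),scr(g,350,138),scr(g,362,200),scr(g,310,209)]
S=[scr(gs,276,234+66-0 if 0 else 301-0 if 0 else 222),]
print(T)
for p in T: print(onz("top",p,.072), proj("scene",onz("top",p,.072)))
E
```

```text
[109 113 128 141 145 147 148 149 150 145 121  75  44  41  39  44  65  79
  85  98 107 109 109 109 106  91  58  35  30  30  31  38  52  61  62  63]
[]
[157 157 157 157 154 140 122 122 125 119  98  57  57  66  67  68  66  67
  67  60  59  87 111 101  86  93  96  95  96]
[ 91  91  94  96 108 128 130 119 121 123 122 122 121 126 142 157 156 155
 156 156 156 156]
griptop [0.44655496 0.32764085 0.1097454 ] 2.7340202772940962
collar scene z63 [0.44891645 0.33228855 0.063     ]
[array([298.51363636, 146.16363636]), array([349.83248731, 137.03553299]), array([361.78367347, 199.77142857]), array([309.73202614, 209.0751634 ])]
[0.69769037 0.06327747 0.072     ] [[314.56476896 234.43333893]]
[ 0.72142629 -0.06103357  0.072     ] [[275.0695434  221.32006164]]
[ 0.56782661 -0.08968119  0.072     ] [[301.39143921 190.51124409]]
[0.54438203 0.0339322  0.072     ] [[338.25012931 201.38900205]]
```

```bash
python3 - <<'E'
from h import *
s=cv2.imread("pics/scene1.png");t=cv2.imread("pics/top1.png")
g=cv2.cvtColor(t,cv2.COLOR_BGR2GRAY).astype(float);gs=cv2.cvtColor(s,cv2.COLOR_BGR2GRAY).astype(float)
print(g[240:257,173:192].astype(int))
print(gs[207:234,436:456].astype(int))
m=(g[240:257,173:192]>128).astype(np.uint8);n,l,st,c=cv2.connectedComponentsWithStats(m)
for i in range(1,n): print(st[i],c[i]+[173,240])
# block top-face corners both views
print("hole");print(g[177:197,323:343].astype(int));print(gs[200:210,306:322].astype(int))
E
```

```text
[[114 114 113 111 108 107 107 107 108 108 109 108 108 108 109 108 108 109
  109]
 [114 114 113 111 108 107 107 108 108 108 108 108 108 108 109 109 109 109
  108]
 [113 113 113 111 109 107 107 108 108 106 105 105 105 111 118 120 120 115
  108]
 [114 113 113 111 108 108 108 112 116 113 110 103  95 113 129 136 139 133
  116]
 [113 113 113 110 108 109 117 128 139 142 137 121  94  85  94 106 125 136
  134]
 [113 113 112 110 109 116 133 144 149 150 149 140 117  80  59  62  79 100
  123]
 [113 113 112 110 111 125 141 147 149 151 150 148 136 101  61  45  47  63
   95]
 [112 113 112 109 113 129 143 146 148 149 151 150 143 114  68  42  40  43
   60]
 [113 112 111 109 113 128 141 145 147 148 149 150 145 121  75  44  41  39
   44]
 [113 112 111 109 112 127 138 143 146 146 148 149 143 115  70  44  41  40
   44]
 [113 112 111 109 111 123 135 140 143 144 146 145 133  95  56  41  41  42
   49]
 [113 112 111 109 108 114 123 133 139 142 141 132 107  70  46  43  41  46
   59]
 [112 112 111 108 107 107 111 120 128 130 126 108  82  60  48  46  48  58
   71]
 [112 112 109 108 107 107 107 109 110 105 100  
[... 4340 characters left out ...]
0  81  80  80  80
   80  79]]
[[ 55  52  54  51  54  53  55  55  52  56  54  52  53  53  52  52]
 [ 53  52  55  52  51  56  67  63  68  70  63  57  58  54  53  52]
 [ 52  53  53  51  61  66  76  64  72  75  65  70  59  50  54  53]
 [ 57  54  52  54  77  78  47  35  39  36  45  71  72  57  55  52]
 [ 53  52  51  52  82  53  33  51  57  49  37  43  75  59  53  54]
 [ 52  52  53  59  87  57  44  77 100  98  81  66  68  59  54  52]
 [ 51  53  50  61  93  75  72  91 118 128 111  87  66  56  55  52]
 [ 53  51  53  52  60  74  78  91  99 107  90  65  54  52  53  53]
 [ 53  55  53  50  52  54  56  57  57  60  58  54  51  52  53  53]
 [ 59  55  54  53  53  53  51  51  52  51  51  53  55  53  52  54]]
```

```bash
python3 - <<'E'
from h import *
s=cv2.imread("pics/scene1.png");t=cv2.imread("pics/top1.png")
g=cv2.cvtColor(t,cv2.COLOR_BGR2GRAY).astype(np.float32);gs=cv2.cvtColor(s,cv2.COLOR_BGR2GRAY).astype(np.float32)
for u in(445.9,446.7):
  for v in (211.9,212.6): P,e=tri((u,v),(181.9,247.8)); print("griptop",P.round(4),round(e,2))
f=4
def hull(g,u,v,w,h,bg,th):
    c=cv2.resize(g[v:v+h,u:u+w],None,fx=f,fy=f,interpolation=cv2.INTER_CUBIC)
    m=(abs(c-bg)>th).astype(np.uint8); cs,_=cv2.findContours(m,cv2.RETR_EXTERNAL,cv2.CHAIN_APPROX_NONE)
    pts=np.concatenate([k for k in cs if cv2.contourArea(k)>30]); hu=cv2.convexHull(pts); el=cv2.fitEllipse(hu)
    return (np.array(el[0])+.5)/f-.5+[u,v],np.array(el[1])/f
ht=hull(g,321,176,24,22,80,7); hs=hull(gs,304,198,20,12,53,10); print(ht,hs)
P,e=tri(hs[0],ht[0]);print("hole tri",P,e,"onz",onz("top",ht[0],.072),onz("scene",hs[0],.072))
T=np.array([[298.51,146.16],[349.83,137.04],[361.78,199.77],[309.73,209.07]])
W=np.array([onz("top",p,.072) for p in T]); print("plate mid",W.mean(0)); 
ex=(W[0]+W[1]-W[2]-W[3]);ex/=np.linalg.norm(ex);print("plate x dir",ex,"hole pred",W.mean(0)-.035*ex)
H=onz("top",ht[0],.072)
# circle 10mm of upper hole in px, and intensities mapped to world at z=.062
xs=np.linspace(-.014,.014,15)
grid=np.array([[ [H[0]+a,H[1]+b,.062] for b in xs[::-1]] for a in xs[::-1]])
px=proj("top",grid).reshape(15,15,2).astype(np.float32)
print(cv2.remap(g,px[...,0],px[...,1],cv2.INTER_LINEAR).astype(int),"rows x+14..-14, cols y+14..-14 mm (2mm)")
px=proj("scene",grid).reshape(15,15,2).astype(np.float32)
print(cv2.remap(gs,px[...,0],px[...,1],cv2.INTER_LINEAR).astype(int))
E
```

```text
griptop [0.4466 0.3276 0.1097] 2.73
griptop [0.4467 0.3282 0.1076] 2.47
griptop [0.4461 0.3286 0.1097] 4.86
griptop [0.4462 0.3292 0.1076] 4.6
(array([332.46051407, 187.18832684]), array([11.52589321, 13.35374928])) (array([313.84361172, 204.3576808 ]), array([7.511549  , 9.85469055]))
hole tri [ 0.59719926 -0.01892292  0.07078853] 1.8587019991255629 onz [ 0.59753667 -0.01966905  0.072     ] [ 0.59787249 -0.01716831  0.072     ]
plate mid [ 0.63283468 -0.01336908  0.072     ]
plate x dir [0.98260888 0.18568734 0.        ] hole pred [ 0.59844337 -0.01986814  0.072     ]
[[ 81  83  86  89  89  82  73  67  69  75  82  85  84  81  80]
 [ 83  87  91  91  85  76  66  58  57  65  74  82  84  82  80]
 [ 86  90  92  88  84  82  73  58  47  46  56  69  79  83  82]
 [ 90  94  93  89  96 100  89  67  45  34  41  57  74  85  87]
 [ 91  96  96  95 111 120 108  80  49  30  33  49  71  89  93]
 [ 91  97 100 105 127 137 123  93  57  33  31  46  71  92  98]
 [ 90  98 106 118 139 149 137 107  69  41  32  46  73  95 102]
 [ 91 100 110 126 148 156 147 124  93  61  46  52  74  93  98]
 [ 90  97 107 122 14
[... 707 characters left out ...]
4  51]
 [ 51  51  52  54  55  56  61  65  69  72  70  73  69  60  55]
 [ 51  52  55  57  57  66  74  78  78  75  74  80  90  72  58]
 [ 53  54  57  64  73  81  89  90  82  74  74  75  83  83  68]
 [ 53  55  64  76  93 101 102  97  88  78  66  64  68  80  77]
 [ 52  58  69  85 101 112 112 109  96  80  62  52  54  65  80]
 [ 53  58  67  85 102 116 123 116 101  85  66  45  46  53  67]
 [ 52  56  67  82 101 116 117 110 103  88  70  50  35  43  60]
 [ 53  57  67  81  93  98 100 101  93  83  66  52  40  41  58]
 [ 53  58  65  73  77  81  83  80  75  66  57  49  42  42  54]
 [ 54  56  62  67  68  66  64  58  54  49  49  45  38  40  53]
 [ 54  56  59  64  67  60  51  42  40  43  42  40  42  47  58]]
```

Estimates, in m:
- Pin axis is at about (0.4465, 0.328), with the grip top measured at 0.108–0.110. That matches the expected 0.109.
- Plate hole is at about (0.598, −0.019), with z measured at 0.071.
- Lower hole is offset from it by about (+5, −8.7) mm, because the dark lens lies towards +x/−y.

Now I'll set up a move helper.

```bash
cat >> h.py <<'E'
def mv(*tg):
    s=bot.read_state();R=s["tcp_rot"];p=s["position"]
    print("t",round(s["time_s"],2),"pos",p.round(4),"F",s["force"].round(2),"M",s["moment"].round(2),"open",round(s["opening"],3),"q",s["joint_positions"].round(0), "zax",R[:,2].round(4),"xax",R[:,0].round(3))
    for t in tg: print(t,"-> cm",(R.T@(np.array(t)-p)*100).round(2))
E
python3 - <<'E'
from h import *
mv((.45,-.35,.2),(.4465,.328,.2))
E
```

```text
t 0.5 pos [ 0.1612 -0.6038  0.2225] F [-0.61 -0.87  0.02] M [-0.   -0.07  0.  ] open 1.001 q [-85.  30.  82.  -0.  68. -10.] zax [-0.  0. -1.] xax [ 0.258 -0.966 -0.   ]
(0.45, -0.35, 0.2) -> cm [-17.07 -34.45   2.25]
(0.4465, 0.328, 0.2) -> cm [-82.67 -51.6    2.26]
```

Call:
{"fn": "arm_command", "kwargs": {
  "plan": [
    {"claw": 0.6,"dx": -17,"dy": -34.4,"dz": 2},
    {"claw": 0.6,"dx": -17,"dy": -34.4,"dz": 2},
    {"claw": 0.6,"dx": -17,"dy": -34.4,"dz": 2},
    {"claw": 0.6,"dx": -17,"dy": -34.4,"dz": 2},
    {"claw": 0.6,"dx": -17,"dy": -34.4,"dz": 2},
    {"claw": 0.6,"dx": -17,"dy": -34.4,"dz": 2},
    {"claw": 0.6,"dx": -17,"dy": -34.4,"dz": 2},
    {"claw": 0.6,"dx": -17,"dy": -34.4,"dz": 2}
  ]
}}

```text
$.plan[0]: bad value
```

```bash
python3 -c "
from h import *
mv((.4465,.328,.2))"
```

```text
t 0.5 pos [ 0.1612 -0.6038  0.2225] F [-0.61 -0.87  0.02] M [-0.   -0.07  0.  ] open 1.001 q [-85.  30.  82.  -0.  68. -10.] zax [-0.  0. -1.] xax [ 0.258 -0.966 -0.   ]
(0.4465, 0.328, 0.2) -> cm [-82.67 -51.6    2.26]
```

Call:
{"fn": "arm_command", "kwargs": {
  "plan": [
    {"claw": 0.6,"dx": -17,"dy": -34.4,"dz": 2,"twist": 0},
    {"claw": 0.6,"dx": -17,"dy": -34.4,"dz": 2,"twist": 0},
    {"claw": 0.6,"dx": -17,"dy": -34.4,"dz": 2,"twist": 0},
    {"claw": 0.6,"dx": -17,"dy": -34.4,"dz": 2,"twist": 0},
    {"claw": 0.6,"dx": -17,"dy": -34.4,"dz": 2,"twist": 0},
    {"claw": 0.6,"dx": -17,"dy": -34.4,"dz": 2,"twist": 0},
    {"claw": 0.6,"dx": -17,"dy": -34.4,"dz": 2,"twist": 0},
    {"claw": 0.6,"dx": -17,"dy": -34.4,"dz": 2,"twist": 0}
  ]
}}

```text
time_s: 1.17
position: [0.4128, -0.383, 0.2054]
tcp_rot: [[0.258, -0.966, 0.0], [-0.966, -0.258, -0.0], [0.001, -0.0, -1.0]]
force: [0.3, -0.9, 0.3]
opening: 0.609
```

```bash
python3 -c "
from h import *
mv((.4465,.328,.2))"
```

```text
t 1.17 pos [ 0.4128 -0.383   0.2054] F [ 0.33 -0.89  0.27] M [-0.03 -0.   -0.05] open 0.609 q [-54.  27.  92.   0.  61.  21.] zax [ 4.e-04 -4.e-04 -1.e+00] xax [ 0.258 -0.966  0.001]
(0.4465, 0.328, 0.2) -> cm [-67.83 -21.57   0.51]
```

Now straight on towards the pin, staying high. The line clears the minimum reach.

Call:
{"fn": "arm_command", "kwargs": {
  "plan": [
    {"claw": 0.6,"dx": -67.8,"dy": -21.6,"dz": 0.5,"twist": 0},
    {"claw": 0.6,"dx": -67.8,"dy": -21.6,"dz": 0.5,"twist": 0},
    {"claw": 0.6,"dx": -67.8,"dy": -21.6,"dz": 0.5,"twist": 0},
    {"claw": 0.6,"dx": -67.8,"dy": -21.6,"dz": 0.5,"twist": 0},
    {"claw": 0.6,"dx": -67.8,"dy": -21.6,"dz": 0.5,"twist": 0},
    {"claw": 0.6,"dx": -67.8,"dy": -21.6,"dz": 0.5,"twist": 0},
    {"claw": 0.6,"dx": -67.8,"dy": -21.6,"dz": 0.5,"twist": 0},
    {"claw": 0.6,"dx": -67.8,"dy": -21.6,"dz": 0.5,"twist": 0}
  ]
}}

```text
time_s: 1.83
position: [0.428, -0.0497, 0.2032]
tcp_rot: [[0.257, -0.966, 0.001], [-0.966, -0.257, -0.001], [0.001, -0.001, -1.0]]
force: [0.6, -0.3, 0.4]
opening: 0.6
```

```bash
python3 -c "
from h import *
mv((.4465,.328,.2))"
```

```text
t 1.83 pos [ 0.428  -0.0497  0.2032] F [ 0.62 -0.28  0.41] M [ 0.03 -0.03  0.  ] open 0.6 q [-22.  17. 110.  -0.  53.  54.] zax [ 1.4e-03 -7.0e-04 -1.0e+00] xax [ 0.257 -0.966  0.001]
(0.4465, 0.328, 0.2) -> cm [-36.03 -11.5    0.29]
```

Call:
{"fn": "arm_command", "kwargs": {
  "plan": [
    {"claw": 0.6,"dx": -36,"dy": -11.5,"dz": 0.3,"twist": 0},
    {"claw": 0.6,"dx": -36,"dy": -11.5,"dz": 0.3,"twist": 0},
    {"claw": 0.6,"dx": -36,"dy": -11.5,"dz": 0.3,"twist": 0},
    {"claw": 0.6,"dx": -36,"dy": -11.5,"dz": 0.3,"twist": 0},
    {"claw": 0.6,"dx": -36,"dy": -11.5,"dz": 0.3,"twist": 0},
    {"claw": 0.6,"dx": -36,"dy": -11.5,"dz": 0.3,"twist": 0},
    {"claw": 0.6,"dx": -36,"dy": -11.5,"dz": 0.3,"twist": 0},
    {"claw": 0.6,"dx": -36,"dy": -11.5,"dz": 0.3,"twist": 0}
  ]
}}

```text
time_s: 2.5
position: [0.4441, 0.2838, 0.2005]
tcp_rot: [[0.257, -0.966, 0.002], [-0.966, -0.257, -0.001], [0.001, -0.002, -1.0]]
force: [0.8, -0.6, 0.6]
opening: 0.598
```

```bash
python3 -c "
from h import *
mv((.4465,.328,.2),(.4465,.328,.13))"
```

```text
t 2.5 pos [0.4441 0.2838 0.2005] F [ 0.84 -0.59  0.6 ] M [-0.03 -0.1  -0.09] open 0.598 q [20. 24. 98. -0. 58. 96.] zax [ 2.1e-03 -6.0e-04 -1.0e+00] xax [ 0.257 -0.966  0.001]
(0.4465, 0.328, 0.2) -> cm [-4.21 -1.37  0.05]
(0.4465, 0.328, 0.13) -> cm [-4.22 -1.36  7.05]
```

Call:
{"fn": "arm_command", "kwargs": {
  "plan": [
    {"claw": 0.6,"dx": -4.2,"dy": -1.4,"dz": 0,"twist": 0},
    {"claw": 0.6,"dx": -4.2,"dy": -1.4,"dz": 0,"twist": 0},
    {"claw": 0.6,"dx": -4.2,"dy": -1.4,"dz": 3.5,"twist": 0},
    {"claw": 0.6,"dx": -4.2,"dy": -1.4,"dz": 7,"twist": 0},
    {"claw": 0.6,"dx": -4.2,"dy": -1.4,"dz": 7,"twist": 0},
    {"claw": 0.6,"dx": -4.2,"dy": -1.4,"dz": 7,"twist": 0}
  ]
}}

```text
time_s: 3.0
position: [0.4455, 0.327, 0.1292]
tcp_rot: [[0.257, -0.966, -0.003], [-0.966, -0.257, -0.003], [0.002, 0.003, -1.0]]
force: [0.1, -0.7, 0.9]
opening: 0.6
```

```bash
python3 - <<'E'
from h import *
mv((.4465,.328,.07))
s=bot.capture("scene")[:,:,::-1];t=bot.capture("top")[:,:,::-1]
cv2.imwrite("pics/scene2.png",s);cv2.imwrite("pics/top2.png",t)
o=np.hstack([cv2.resize(s[150:270,390:510],None,fx=3.3,fy=3.3,interpolation=cv2.INTER_CUBIC),cv2.resize(t[190:310,130:250],None,fx=3.3,fy=3.3,interpolation=cv2.INTER_CUBIC)])
cv2.imwrite("pics/c2.png",o)
E
```

```text
t 3.0 pos [0.4455 0.327  0.1292] F [ 0.09 -0.68  0.9 ] M [-0.05  0.01 -0.04] open 0.6 q [ 25.  32.  97.  -0.  51. 100.] zax [-0.0026 -0.0028 -1.    ] xax [ 0.257 -0.966  0.002]
(0.4465, 0.328, 0.07) -> cm [-0.08 -0.14  5.92]
```

View pics/c2.png

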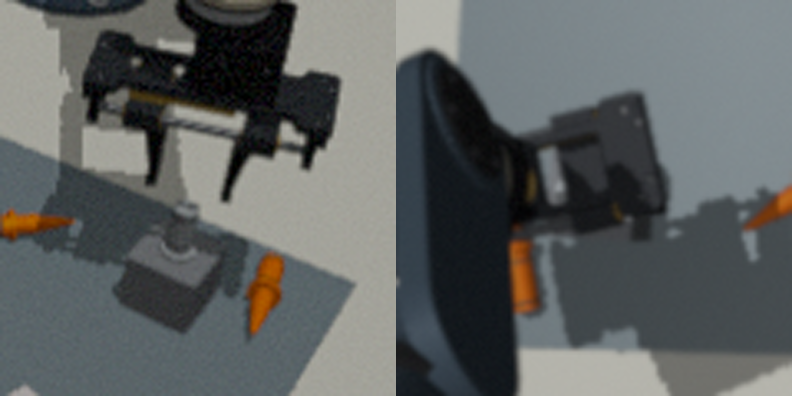

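The gripper is above the pin: finger tips at scene crop (152,185)/(228,200), pin top at (187,207). Both orange look-alikes have tipped over, though nothing touched them. Next I'll compare the projected TCP with the finger midpoint.

```bash
python3 - <<'E'
from h import *
st=bot.read_state();p=st["position"];x=st["tcp_rot"][:,0]
print(proj("scene",[p,p+x*.026,p-x*.026,(.4465,.328,.109)]))
s=cv2.imread("pics/scene2.png")
c=s[180:262,420:485]
o=cv2.resize(c,None,fx=7,fy=7,interpolation=cv2.INTER_CUBIC); cv2.imwrite("pics/c3.png",np.clip(o*1.5,0,255))
E
```

```text
[[446.5931273  206.18506531]
 [437.05499963 204.01515108]
 [456.24397809 208.3816129 ]
 [445.47936295 212.20502617]][ WARN:0@0.486] global loadsave.cpp:1063 imwrite_ Unsupported depth image for selected encoder is fallbacked to CV_8U.
```

View pics/c3.png

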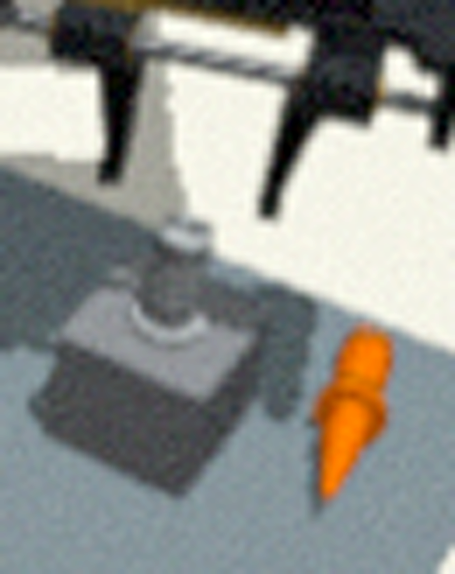

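Call:
{"fn": "arm_command", "kwargs": {
  "plan": [
    {"claw": 0.6,"dx": -0.1,"dy": -0.1,"dz": 2,"twist": 0},
    {"claw": 0.6,"dx": -0.1,"dy": -0.1,"dz": 4,"twist": 0},
    {"claw": 0.6,"dx": -0.1,"dy": -0.1,"dz": 5.9,"twist": 0},
    {"claw": 0.6,"dx": -0.1,"dy": -0.1,"dz": 5.9,"twist": 0},
    {"claw": 0.6,"dx": -0.1,"dy": -0.1,"dz": 5.9,"twist": 0}
  ]
}}

```text
time_s: 3.52
position: [0.45, 0.3293, 0.0743]
tcp_rot: [[0.256, -0.967, 0.006], [-0.967, -0.256, 0.001], [0.0, -0.006, -1.0]]
force: [-0.3, -0.5, 1.0]
opening: 0.601
```

```bash
python3 - <<'E'
from h import *
mv((.4465,.328,.07))
E
```

```text
t 3.52 pos [0.45   0.3293 0.0743] F [-0.29 -0.53  1.04] M [ 0.01 -0.03 -0.05] open 0.601 q [ 25.  37.  99.  -0.  43. 100.] zax [ 0.0058  0.0011 -1.    ] xax [ 0.256 -0.967  0.   ]
(0.4465, 0.328, 0.07) -> cm [0.04 0.37 0.43]
```

Call:
{"fn": "arm_command", "kwargs": {
  "plan": [
    {"claw": 0.6,"dx": 0,"dy": 0.3,"dz": 0.4,"twist": 0},
    {"claw": 0.6,"dx": 0,"dy": 0.3,"dz": 0.4,"twist": 0},
    {"claw": 0.6,"dx": 0,"dy": 0.3,"dz": 0.4,"twist": 0}
  ]
}}

```text
time_s: 3.77
position: [0.4477, 0.3288, 0.0717]
tcp_rot: [[0.256, -0.967, 0.008], [-0.967, -0.256, 0.002], [-0.0, -0.008, -1.0]]
force: [-0.3, 0.1, 1.1]
opening: 0.601
```

```bash
python3 - <<'E'
from h import *
mv((.4465,.328,.07))
E
```

```text
t 3.77 pos [0.4477 0.3288 0.0717] F [-0.28  0.06  1.12] M [0.01 0.04 0.01] open 0.601 q [ 25.  37.  99.  -0.  43. 100.] zax [ 0.0079  0.0021 -1.    ] xax [ 0.256 -0.967 -0.   ]
(0.4465, 0.328, 0.07) -> cm [0.05 0.14 0.17]
```

Call:
{"fn": "arm_command", "kwargs": {
  "plan": [
    {"claw": 0.15,"dx": 0,"dy": 0.1,"dz": 0.1,"twist": 0},
    {"claw": 0,"dx": 0,"dy": 0.1,"dz": 0.1,"twist": 0},
    {"claw": 0,"dx": 0,"dy": 0.1,"dz": 0.1,"twist": 0},
    {"claw": 0,"dx": 0,"dy": 0.1,"dz": 0.1,"twist": 0},
    {"claw": 0,"dx": 0,"dy": 0.1,"dz": 0.1,"twist": 0},
    {"claw": 0,"dx": 0,"dy": 0.1,"dz": 0.1,"twist": 0}
  ]
}}

```text
time_s: 4.27
position: [0.4468, 0.3287, 0.0707]
tcp_rot: [[0.256, -0.967, 0.008], [-0.967, -0.256, 0.002], [-0.0, -0.008, -1.0]]
force: [0.3, -0.1, 0.4]
opening: 0.249
```

```bash
python3 - <<'E'
from h import *
mv((.4465,.328,.07))
E
```

```text
t 4.27 pos [0.4468 0.3287 0.0707] F [ 0.31 -0.05  0.4 ] M [ 0.03  0.02 -0.01] open 0.249 q [ 25.  37. 100.  -0.  42. 100.] zax [ 0.0079  0.0023 -1.    ] xax [ 0.256 -0.967 -0.   ]
(0.4465, 0.328, 0.07) -> cm [0.06 0.05 0.07]
```

Gripped: the opening is 21.7 mm on the 22 mm grip, with almost no side force. Lifting straight up.

Call:
{"fn": "arm_command", "kwargs": {
  "plan": [
    {"claw": 0,"dx": 0,"dy": 0,"dz": -1,"twist": 0},
    {"claw": 0,"dx": 0,"dy": 0,"dz": -3,"twist": 0},
    {"claw": 0,"dx": 0,"dy": 0,"dz": -6,"twist": 0},
    {"claw": 0,"dx": 0,"dy": 0,"dz": -9,"twist": 0},
    {"claw": 0,"dx": 0,"dy": 0,"dz": -12,"twist": 0},
    {"claw": 0,"dx": 0,"dy": 0,"dz": -12,"twist": 0},
    {"claw": 0,"dx": 0,"dy": 0,"dz": -12,"twist": 0},
    {"claw": 0,"dx": 0,"dy": 0,"dz": -12,"twist": 0}
  ]
}}

```text
time_s: 4.93
position: [0.4448, 0.3279, 0.1902]
tcp_rot: [[0.256, -0.967, 0.006], [-0.967, -0.256, 0.001], [0.0, -0.006, -1.0]]
force: [-0.5, -0.6, -2.4]
opening: 0.243
```

```bash
python3 - <<'E'
from h import *
mv((.6005,-.0235,.18))
s=bot.capture("scene")[:,:,::-1]
cv2.imwrite("pics/scene4.png",s)
cv2.imwrite("pics/c4.png",cv2.resize(s[120:270,390:510],None,fx=4,fy=4,interpolation=cv2.INTER_CUBIC))
E
```

```text
t 4.93 pos [0.4448 0.3279 0.1902] F [-0.51 -0.6  -2.43] M [-0.07  0.03  0.  ] open 0.243 q [ 25.  27.  95.  -0.  58. 100.] zax [ 0.0061  0.0015 -1.    ] xax [ 0.256 -0.967  0.   ]
(0.6005, -0.0235, 0.18) -> cm [37.96 -6.04  1.06]
```

View pics/c4.png

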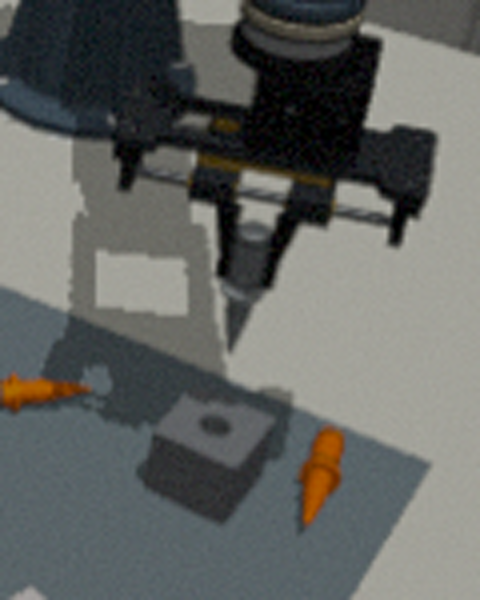

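The pin is out of the holder: tip at crop (232,350), upright, holder hole empty at (216,425). Moving to above the stage.

Call:
{"fn": "arm_command", "kwargs": {
  "plan": [
    {"claw": 0,"dx": 2,"dy": -0.3,"dz": 0,"twist": 0},
    {"claw": 0,"dx": 5,"dy": -0.8,"dz": 0,"twist": 0},
    {"claw": 0,"dx": 9,"dy": -1.4,"dz": 0,"twist": 0},
    {"claw": 0,"dx": 13,"dy": -2.1,"dz": 0,"twist": 0},
    {"claw": 0,"dx": 17,"dy": -2.7,"dz": 0,"twist": 0},
    {"claw": 0,"dx": 21,"dy": -3.3,"dz": 0,"twist": 0},
    {"claw": 0,"dx": 24,"dy": -3.8,"dz": 0,"twist": 0},
    {"claw": 0,"dx": 26,"dy": -4.1,"dz": 0,"twist": 0}
  ]
}}

```text
time_s: 5.65
position: [0.551, 0.0835, 0.1876]
tcp_rot: [[0.253, -0.967, 0.001], [-0.967, -0.253, 0.0], [0.0, -0.001, -1.0]]
force: [-0.5, 1.0, -3.3]
opening: 0.242
```

```bash
python3 - <<'E'
from h import *
mv((.6005,-.0235,.185))
E
```

```text
t 5.65 pos [0.551  0.0835 0.1876] F [-0.52  1.02 -3.26] M [ 0.01  0.   -0.  ] open 0.242 q [-3. 28. 94.  0. 58. 72.] zax [ 0.0015  0.     -1.    ] xax [ 0.253 -0.967  0.   ]
(0.6005, -0.0235, 0.185) -> cm [11.61 -2.08  0.27]
```

Call:
{"fn": "arm_command", "kwargs": {
  "plan": [
    {"claw": 0,"dx": 3,"dy": -0.5,"dz": 0.2,"twist": 0},
    {"claw": 0,"dx": 6,"dy": -1.1,"dz": 0.2,"twist": 0},
    {"claw": 0,"dx": 9,"dy": -1.6,"dz": 0.2,"twist": 0},
    {"claw": 0,"dx": 11.6,"dy": -2.1,"dz": 0.2,"twist": 0},
    {"claw": 0,"dx": 11.6,"dy": -2.1,"dz": 0.2,"twist": 0},
    {"claw": 0,"dx": 11.6,"dy": -2.1,"dz": 0.2,"twist": 0},
    {"claw": 0,"dx": 11.6,"dy": -2.1,"dz": 0.2,"twist": 0},
    {"claw": 0,"dx": 11.6,"dy": -2.1,"dz": 0.2,"twist": 0}
  ]
}}

```text
time_s: 6.32
position: [0.5992, -0.0222, 0.1844]
tcp_rot: [[0.254, -0.967, -0.002], [-0.967, -0.254, 0.001], [-0.002, 0.002, -1.0]]
force: [0.3, -0.5, -2.0]
opening: 0.249
```

```bash
python3 - <<'E'
from h import *
mv((.6005,-.0235,.152))
E
```

```text
t 6.32 pos [ 0.5992 -0.0222  0.1844] F [ 0.31 -0.5  -2.02] M [ 0.03  0.04 -0.03] open 0.249 q [-13.  31.  88.   0.  61.  62.] zax [-0.002   0.0011 -1.    ] xax [ 0.254 -0.967 -0.002]
(0.6005, -0.0235, 0.152) -> cm [ 0.17 -0.1   3.24]
```

Call:
{"fn": "arm_command", "kwargs": {
  "plan": [
    {"claw": 0,"dx": 0.2,"dy": -0.1,"dz": 1,"twist": 0},
    {"claw": 0,"dx": 0.2,"dy": -0.1,"dz": 2,"twist": 0},
    {"claw": 0,"dx": 0.2,"dy": -0.1,"dz": 3.3,"twist": 0},
    {"claw": 0,"dx": 0.2,"dy": -0.1,"dz": 3.3,"twist": 0},
    {"claw": 0,"dx": 0.2,"dy": -0.1,"dz": 3.3,"twist": 0},
    {"claw": 0,"dx": 0.2,"dy": -0.1,"dz": 3.3,"twist": 0}
  ]
}}

```text
time_s: 6.82
position: [0.6006, -0.0235, 0.1513]
tcp_rot: [[0.255, -0.967, -0.002], [-0.967, -0.255, 0.001], [-0.002, 0.002, -1.0]]
force: [-0.6, 0.4, -1.8]
opening: 0.246
```

```bash
python3 - <<'E'
from h import *
mv((.6005,-.0235,.152))
s=np.mean([bot.capture("scene").astype(float) for _ in range(4)],0)[:,:,::-1]; s=np.clip(s*1.6,0,255).astype(np.uint8);t=bot.capture("top")[:,:,::-1]
mv((.6005,-.0235,.152))
cv2.imwrite("pics/scene5.png",s);cv2.imwrite("pics/top5.png",t)
o=np.hstack([cv2.resize(s[150:230,275:355],None,fx=7,fy=7,interpolation=cv2.INTER_CUBIC),cv2.resize(t[130:250,300:350],(234,560),interpolation=cv2.INTER_CUBIC)])
cv2.imwrite("pics/c5.png",o)
p=bot.read_state()
tip=p["position"]+p["tcp_rot"][:,2]*.0667; print("tip",tip,proj("scene",tip))
E
```

```text
t 6.82 pos [ 0.6006 -0.0235  0.1513] F [-0.57  0.4  -1.8 ] M [ 0.06 -0.1   0.01] open 0.246 q [-13.  33.  89.   0.  57.  62.] zax [-0.0023  0.0012 -1.    ] xax [ 0.255 -0.967 -0.002]
(0.6005, -0.0235, 0.152) -> cm [ 0.    0.01 -0.07]
t 7.07 pos [ 0.601  -0.0239  0.1521] F [ 0.95  0.12 -2.58] M [ 0.    0.04 -0.03] open 0.242 q [-13.  33.  89.   0.  57.  62.] zax [-8.e-04  8.e-04 -1.e+00] xax [ 0.254 -0.967 -0.001]
(0.6005, -0.0235, 0.152) -> cm [-0.05  0.04  0.01]
tip [ 0.60092013 -0.02382519  0.08536952] [[311.28056857 200.60380225]]
```

View pics/c5.png

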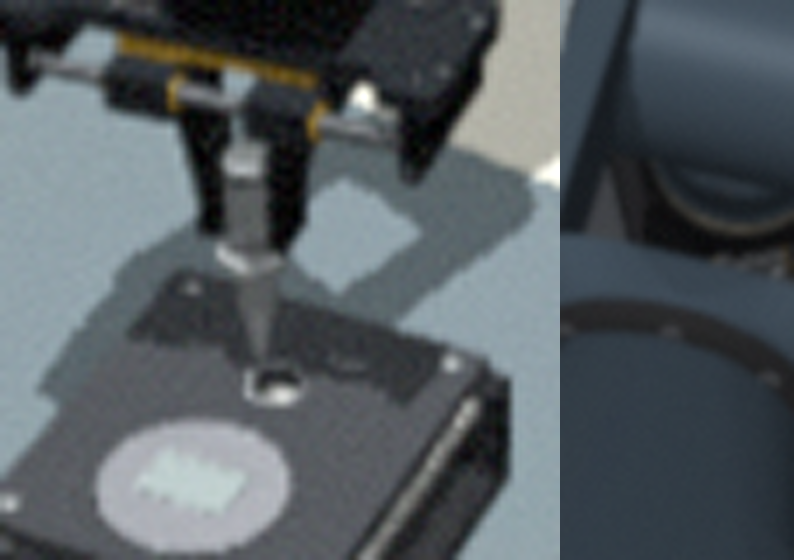

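```bash
python3 - <<'E'
from h import *
for b in ((0,0),(.6,.6),(.6,1.0)):
    print(b,onz("scene",(313.84-b[0],204.36-b[1]),.072))
print(proj("scene",[(.5978,-.019,.072),(.6005,-.0235,.072)]))
E
```

```text
(0, 0) [ 0.5978872  -0.01717048  0.072     ]
(0.6, 0.6) [ 0.59674039 -0.02033801  0.072     ]
(0.6, 1.0) [ 0.59527793 -0.02148256  0.072     ]
[[313.37436892 204.11435977]
 [311.62837474 204.02340867]]
```

The tip shows at scene (311.9,201.2), against a predicted (311.3,200.6), so camera and arm agree within about 1 mm. Refined in the arm frame, the upper hole is at about (0.597, −0.020) and the lens centre at about (0.5995, −0.0243). Entering the upper hole now.

Call:
{"fn": "arm_command", "kwargs": {
  "plan": [
    {"claw": 0,"dx": 0,"dy": 0.15,"dz": 0.4,"twist": 0},
    {"claw": 0,"dx": 0,"dy": 0.15,"dz": 0.8,"twist": 0},
    {"claw": 0,"dx": 0,"dy": 0.15,"dz": 1.2,"twist": 0},
    {"claw": 0,"dx": 0,"dy": 0.15,"dz": 1.6,"twist": 0},
    {"claw": 0,"dx": 0,"dy": 0.15,"dz": 1.6,"twist": 0},
    {"claw": 0,"dx": 0,"dy": 0.15,"dz": 1.6,"twist": 0}
  ]
}}

```text
time_s: 7.57
position: [0.5992, -0.0242, 0.1355]
tcp_rot: [[0.254, -0.967, -0.002], [-0.967, -0.254, 0.001], [-0.002, 0.002, -1.0]]
force: [-0.3, 0.2, -2.2]
opening: 0.247
```

```bash
cat >> h.py <<'E'
def tip():
    s=bot.read_state();R=s["tcp_rot"];p=s["position"];t=p+R[:,2]*.0667
    print("t",round(s["time_s"],2),"tip mm",(t*1e3).round(1),"F",s["force"].round(2),"M",s["moment"].round(2),"zax",R[:,2].round(4),"xax",R[:,0].round(3))
def shift(*d):  # world mm -> tool cm
    R=bot.read_state()["tcp_rot"]
    for w in d: print(w,(R.T@np.array(w)/10).round(2))
E
python3 -c "
from h import *
tip();shift((0,0,-3),(1,0,0),(0,1,0))"
```

```text
t 7.57 tip mm [599.1 -24.1  68.8] F [-0.28  0.22 -2.23] M [ 0.   -0.01 -0.04] zax [-0.0019  0.0011 -1.    ] xax [ 0.254 -0.967 -0.002]
(0, 0, -3) [ 0.  -0.   0.3]
(1, 0, 0) [ 0.03 -0.1  -0.  ]
(0, 1, 0) [-0.1  -0.03  0.  ]
```

Call:
{"fn": "arm_command", "kwargs": {
  "plan": [
    {"claw": 0,"dx": 0,"dy": 0,"dz": 0.2,"twist": 0},
    {"claw": 0,"dx": 0,"dy": 0,"dz": 0.5,"twist": 0},
    {"claw": 0,"dx": 0,"dy": 0,"dz": 0.5,"twist": 0},
    {"claw": 0,"dx": 0,"dy": 0,"dz": 0.5,"twist": 0}
  ]
}}

```text
time_s: 7.9
position: [0.599, -0.0241, 0.1302]
tcp_rot: [[0.254, -0.967, -0.002], [-0.967, -0.254, 0.001], [-0.002, 0.002, -1.0]]
force: [-0.7, 0.3, -2.9]
opening: 0.243
```

```bash
python3 -c "
from h import *
tip()"
```

```text
t 7.9 tip mm [598.8 -24.1  63.5] F [-0.67  0.34 -2.86] M [ 0.02  0.   -0.04] zax [-0.0024  0.0012 -1.    ] xax [ 0.254 -0.967 -0.002]
```

Call:
{"fn": "arm_command", "kwargs": {
  "plan": [
    {"claw": 0,"dx": 0,"dy": -0.05,"dz": 0.1,"twist": 0},
    {"claw": 0,"dx": 0,"dy": -0.05,"dz": 0.2,"twist": 0},
    {"claw": 0,"dx": 0,"dy": -0.05,"dz": 0.2,"twist": 0}
  ]
}}

```text
time_s: 8.15
position: [0.5995, -0.0239, 0.1281]
tcp_rot: [[0.254, -0.967, -0.002], [-0.967, -0.254, 0.001], [-0.002, 0.002, -1.0]]
force: [0.1, 0.2, -2.3]
opening: 0.248
```

```bash
python3 -c "
from h import *
tip()"
```

```text
t 8.15 tip mm [599.3 -23.8  61.4] F [ 0.07  0.2  -2.32] M [ 0.14 -0.    0.01] zax [-0.0024  0.0014 -1.    ] xax [ 0.254 -0.967 -0.002]
```

Call:
{"fn": "arm_command", "kwargs": {
  "plan": [
    {"claw": 0,"dx": 0,"dy": 0,"dz": 0.1,"twist": 0},
    {"claw": 0,"dx": 0,"dy": 0,"dz": 0.2,"twist": 0},
    {"claw": 0,"dx": 0,"dy": 0,"dz": 0.2,"twist": 0}
  ]
}}

```text
time_s: 8.4
position: [0.5994, -0.0236, 0.126]
tcp_rot: [[0.254, -0.967, -0.003], [-0.967, -0.254, 0.002], [-0.002, 0.002, -1.0]]
force: [-0.6, 0.5, -3.0]
opening: 0.248
```

```bash
python3 -c "
from h import *
tip()"
```

```text
t 8.4 tip mm [599.2 -23.5  59.3] F [-0.62  0.53 -3.04] M [ 0.27 -0.05 -0.02] zax [-0.0026  0.0019 -1.    ] xax [ 0.254 -0.967 -0.002]
```

No contact force, and the tip is 2.7 mm below the lower plate's top face, so it's in the lower hole. Continuing gently.

Call:
{"fn": "arm_command", "kwargs": {
  "plan": [
    {"claw": 0,"dx": 0.05,"dy": 0,"dz": 0.1,"twist": 0},
    {"claw": 0,"dx": 0.05,"dy": 0,"dz": 0.2,"twist": 0},
    {"claw": 0,"dx": 0.05,"dy": 0,"dz": 0.2,"twist": 0}
  ]
}}

```text
time_s: 8.65
position: [0.5993, -0.0236, 0.1239]
tcp_rot: [[0.254, -0.967, -0.003], [-0.967, -0.254, 0.003], [-0.003, 0.002, -1.0]]
force: [-0.7, 2.2, -1.2]
opening: 0.244
```

```bash
python3 -c "
from h import *
tip()"
```

```text
t 8.65 tip mm [599.1 -23.4  57.2] F [-0.66  2.23 -1.21] M [0.58 0.03 0.02] zax [-0.0029  0.0028 -1.    ] xax [ 0.254 -0.967 -0.003]
```

The +y push of about 2 N means the cone is touching the upper (sliding) plate's wall on its −y side. Now I'll draw the plate towards the lower hole at (+x, −y).

Call:
{"fn": "arm_command", "kwargs": {
  "plan": [
    {"claw": 0,"dx": 0.1,"dy": -0.03,"dz": 0,"twist": 0},
    {"claw": 0,"dx": 0.2,"dy": -0.06,"dz": 0,"twist": 0},
    {"claw": 0,"dx": 0.28,"dy": -0.1,"dz": 0,"twist": 0},
    {"claw": 0,"dx": 0.28,"dy": -0.1,"dz": 0,"twist": 0}
  ]
}}

```text
time_s: 8.98
position: [0.6004, -0.026, 0.1237]
tcp_rot: [[0.254, -0.967, -0.005], [-0.967, -0.254, 0.003], [-0.004, 0.004, -1.0]]
force: [-1.8, 2.3, -0.9]
opening: 0.244
```

```bash
python3 -c "
from h import *
tip()"
```

```text
t 8.98 tip mm [600.1 -25.8  57. ] F [-1.82  2.3  -0.93] M [ 0.57  0.37 -0.03] zax [-0.0045  0.0031 -1.    ] xax [ 0.254 -0.967 -0.004]
```

Call:
{"fn": "arm_command", "kwargs": {
  "plan": [
    {"claw": 0,"dx": 0.1,"dy": -0.05,"dz": 0.1,"twist": 0},
    {"claw": 0,"dx": 0.2,"dy": -0.1,"dz": 0.2,"twist": 0},
    {"claw": 0,"dx": 0.26,"dy": -0.12,"dz": 0.3,"twist": 0},
    {"claw": 0,"dx": 0.26,"dy": -0.12,"dz": 0.3,"twist": 0}
  ]
}}

```text
time_s: 9.32
position: [0.6023, -0.0285, 0.1204]
tcp_rot: [[0.254, -0.967, -0.005], [-0.967, -0.254, 0.003], [-0.004, 0.004, -1.0]]
force: [-1.4, 2.4, -0.8]
opening: 0.244
```

```bash
python3 -c "
from h import *
tip()"
```

```text
t 9.32 tip mm [602.  -28.3  53.7] F [-1.4   2.39 -0.82] M [ 0.6   0.28 -0.01] zax [-0.0046  0.0029 -1.    ] xax [ 0.254 -0.967 -0.004]
```

Call:
{"fn": "arm_command", "kwargs": {
  "plan": [
    {"claw": 0,"dx": 0,"dy": 0,"dz": 0.15,"twist": 0},
    {"claw": 0,"dx": 0,"dy": 0,"dz": 0.3,"twist": 0},
    {"claw": 0,"dx": 0,"dy": 0,"dz": 0.5,"twist": 0},
    {"claw": 0,"dx": 0,"dy": 0,"dz": 0.5,"twist": 0}
  ]
}}

```text
time_s: 9.65
position: [0.6022, -0.0285, 0.1149]
tcp_rot: [[0.254, -0.967, -0.005], [-0.967, -0.254, 0.003], [-0.004, 0.004, -1.0]]
force: [-1.3, 2.4, -0.8]
opening: 0.246
```

```bash
python3 -c "
from h import *
tip()"
```

```text
t 9.65 tip mm [601.9 -28.3  48.2] F [-1.28  2.37 -0.84] M [0.64 0.18 0.03] zax [-0.0048  0.0029 -1.    ] xax [ 0.254 -0.967 -0.004]
```

Call:
{"fn": "arm_command", "kwargs": {
  "plan": [
    {"claw": 0,"dx": 0,"dy": 0,"dz": 0.15,"twist": 0},
    {"claw": 0,"dx": 0,"dy": 0,"dz": 0.3,"twist": 0},
    {"claw": 0,"dx": 0,"dy": 0,"dz": 0.5,"twist": 0},
    {"claw": 0,"dx": 0,"dy": 0,"dz": 0.5,"twist": 0}
  ]
}}

```text
time_s: 9.98
position: [0.602, -0.0284, 0.1094]
tcp_rot: [[0.254, -0.967, -0.005], [-0.967, -0.254, 0.003], [-0.004, 0.004, -1.0]]
force: [-1.2, 2.8, -0.6]
opening: 0.244
```

```bash
python3 -c "
from h import *
tip()"
```

```text
t 9.98 tip mm [601.6 -28.2  42.7] F [-1.2   2.79 -0.58] M [ 0.6   0.21 -0.02] zax [-0.0052  0.003  -1.    ] xax [ 0.254 -0.967 -0.004]
```

Call:
{"fn": "arm_command", "kwargs": {
  "plan": [
    {"claw": 0,"dx": 0,"dy": 0,"dz": 0.15,"twist": 0},
    {"claw": 0,"dx": 0,"dy": 0,"dz": 0.3,"twist": 0},
    {"claw": 0,"dx": 0,"dy": 0,"dz": 0.4,"twist": 0},
    {"claw": 0,"dx": 0,"dy": 0,"dz": 0.4,"twist": 0}
  ]
}}

```text
time_s: 10.32
position: [0.6018, -0.0284, 0.1051]
tcp_rot: [[0.254, -0.967, -0.006], [-0.967, -0.254, 0.003], [-0.004, 0.005, -1.0]]
force: [-1.2, 1.6, -1.6]
opening: 0.246
```

```bash
python3 -c "
from h import *
tip()"
```

```text
t 10.32 tip mm [601.4 -28.2  38.4] F [-1.24  1.63 -1.55] M [0.57 0.29 0.03] zax [-0.0057  0.0031 -1.    ] xax [ 0.254 -0.967 -0.004]
```

Call:
{"fn": "arm_command", "kwargs": {
  "plan": [
    {"claw": 0,"dx": 0,"dy": 0,"dz": 0.15,"twist": 0},
    {"claw": 0,"dx": 0,"dy": 0,"dz": 0.3,"twist": 0},
    {"claw": 0,"dx": 0,"dy": 0,"dz": 0.3,"twist": 0}
  ]
}}

```text
time_s: 10.57
position: [0.6015, -0.0283, 0.1016]
tcp_rot: [[0.254, -0.967, -0.006], [-0.967, -0.254, 0.003], [-0.005, 0.005, -1.0]]
force: [-1.4, 2.3, -1.9]
opening: 0.247
```

```bash
python3 -c "
from h import *
tip()"
```

```text
t 10.57 tip mm [601.1 -28.1  34.9] F [-1.36  2.34 -1.93] M [ 0.57  0.29 -0.01] zax [-0.0063  0.0032 -1.    ] xax [ 0.254 -0.967 -0.005]
```

Call:
{"fn": "arm_command", "kwargs": {
  "plan": [
    {"claw": 0,"dx": 0.02,"dy": -0.06,"dz": 0.15,"twist": 0},
    {"claw": 0,"dx": 0.02,"dy": -0.06,"dz": 0.3,"twist": 0},
    {"claw": 0,"dx": 0.02,"dy": -0.06,"dz": 0.3,"twist": 0}
  ]
}}

```text
time_s: 10.82
position: [0.6019, -0.0282, 0.0983]
tcp_rot: [[0.254, -0.967, -0.007], [-0.967, -0.254, 0.004], [-0.005, 0.006, -1.0]]
force: [-1.8, 3.8, 0.3]
opening: 0.239
```

```bash
python3 -c "
from h import *
tip()"
```

```text
t 10.82 tip mm [601.5 -27.9  31.6] F [-1.83  3.83  0.26] M [ 0.72  0.37 -0.05] zax [-0.0068  0.0036 -1.    ] xax [ 0.254 -0.967 -0.005]
```

Call:
{"fn": "arm_command", "kwargs": {
  "plan": [
    {"claw": 0,"dx": 0,"dy": 0,"dz": 0.1,"twist": 0},
    {"claw": 0,"dx": 0,"dy": 0,"dz": 0.2,"twist": 0},
    {"claw": 0,"dx": 0,"dy": 0,"dz": 0.2,"twist": 0}
  ]
}}

```text
time_s: 11.07
position: [0.6022, -0.0281, 0.0964]
tcp_rot: [[0.254, -0.967, -0.006], [-0.967, -0.254, 0.004], [-0.005, 0.005, -1.0]]
force: [-0.9, 4.5, 0.6]
opening: 0.248
```

```bash
python3 -c "
from h import *
tip()"
```

```text
t 11.07 tip mm [601.8 -27.8  29.7] F [-0.94  4.53  0.62] M [0.8  0.34 0.02] zax [-0.0061  0.0038 -1.    ] xax [ 0.254 -0.967 -0.005]
```

Call:
{"fn": "arm_command", "kwargs": {
  "plan": [
    {"claw": 0,"dx": -0.06,"dy": -0.01,"dz": 0.05,"twist": 0},
    {"claw": 0,"dx": -0.06,"dy": -0.01,"dz": 0.1,"twist": 0},
    {"claw": 0,"dx": -0.06,"dy": -0.01,"dz": 0.1,"twist": 0}
  ]
}}

```text
time_s: 11.32
position: [0.6023, -0.0277, 0.0953]
tcp_rot: [[0.254, -0.967, -0.006], [-0.967, -0.254, 0.003], [-0.005, 0.005, -1.0]]
force: [-1.7, 1.9, 0.5]
opening: 0.247
```

```bash
python3 -c "
from h import *
tip()"
```

```text
t 11.32 tip mm [601.9 -27.5  28.6] F [-1.7   1.89  0.5 ] M [0.49 0.32 0.01] zax [-0.0057  0.0032 -1.    ] xax [ 0.254 -0.967 -0.005]
```

Call:
{"fn": "arm_command", "kwargs": {
  "plan": [
    {"claw": 0,"dx": -0.02,"dy": 0,"dz": 0.1,"twist": 0},
    {"claw": 0,"dx": -0.02,"dy": 0,"dz": 0.2,"twist": 0},
    {"claw": 0,"dx": -0.02,"dy": 0,"dz": 0.2,"twist": 0}
  ]
}}

```text
time_s: 11.57
position: [0.6026, -0.0276, 0.0933]
tcp_rot: [[0.254, -0.967, -0.005], [-0.967, -0.254, 0.003], [-0.004, 0.004, -1.0]]
force: [-1.6, 2.8, 1.0]
opening: 0.246
```

```bash
python3 -c "
from h import *
tip()"
```

```text
t 11.57 tip mm [602.2 -27.4  26.6] F [-1.58  2.78  0.99] M [ 0.53  0.17 -0.03] zax [-0.0051  0.0032 -1.    ] xax [ 0.254 -0.967 -0.004]
```

Call:
{"fn": "arm_command", "kwargs": {
  "plan": [
    {"claw": 0,"dx": -0.03,"dy": 0,"dz": 0.1,"twist": 0},
    {"claw": 0,"dx": -0.03,"dy": 0,"dz": 0.2,"twist": 0},
    {"claw": 0,"dx": -0.03,"dy": 0,"dz": 0.3,"twist": 0},
    {"claw": 0,"dx": -0.03,"dy": 0,"dz": 0.3,"twist": 0}
  ]
}}

```text
time_s: 11.9
position: [0.6027, -0.0273, 0.09]
tcp_rot: [[0.254, -0.967, -0.005], [-0.967, -0.254, 0.003], [-0.004, 0.004, -1.0]]
force: [-0.7, 2.7, -0.3]
opening: 0.244
```

```bash
python3 -c "
from h import *
tip()"
```

```text
t 11.9 tip mm [602.4 -27.1  23.3] F [-0.75  2.73 -0.25] M [ 0.45  0.1  -0.04] zax [-0.0045  0.0031 -1.    ] xax [ 0.254 -0.967 -0.004]
```

Call:
{"fn": "arm_command", "kwargs": {
  "plan": [
    {"claw": 0,"dx": -0.01,"dy": 0,"dz": 0.1,"twist": 0},
    {"claw": 0,"dx": -0.01,"dy": 0,"dz": 0.2,"twist": 0},
    {"claw": 0,"dx": -0.01,"dy": 0,"dz": 0.35,"twist": 0},
    {"claw": 0,"dx": -0.01,"dy": 0,"dz": 0.35,"twist": 0}
  ]
}}

```text
time_s: 12.23
position: [0.6027, -0.0272, 0.0862]
tcp_rot: [[0.254, -0.967, -0.004], [-0.967, -0.254, 0.003], [-0.004, 0.004, -1.0]]
force: [-0.3, 2.7, -0.5]
opening: 0.246
```

```bash
python3 -c "
from h import *
tip()"
```

```text
t 12.23 tip mm [602.4 -27.   19.5] F [-0.28  2.72 -0.53] M [0.42 0.09 0.06] zax [-0.0044  0.0031 -1.    ] xax [ 0.254 -0.967 -0.004]
```

Call:
{"fn": "arm_command", "kwargs": {
  "plan": [
    {"claw": 0,"dx": 0,"dy": 0,"dz": 0.1,"twist": 0},
    {"claw": 0,"dx": 0,"dy": 0,"dz": 0.1,"twist": 0},
    {"claw": 0,"dx": 0,"dy": 0,"dz": 0.1,"twist": 0}
  ]
}}

```text
time_s: 12.48
position: [0.6028, -0.0272, 0.085]
tcp_rot: [[0.254, -0.967, -0.004], [-0.967, -0.254, 0.003], [-0.004, 0.004, -1.0]]
force: [-1.4, 2.3, -1.1]
opening: 0.245
```

```bash
python3 -c "
from h import *
tip()"
```

```text
t 12.48 tip mm [602.5 -27.   18.3] F [-1.37  2.3  -1.07] M [0.45 0.06 0.02] zax [-0.0045  0.0031 -1.    ] xax [ 0.254 -0.967 -0.004]
```

Call:
{"fn": "arm_command", "kwargs": {
  "plan": [
    {"claw": 0,"dx": 0,"dy": 0,"dz": 0.06,"twist": 0},
    {"claw": 0,"dx": 0,"dy": 0,"dz": 0.06,"twist": 0},
    {"claw": 0,"dx": 0,"dy": 0,"dz": 0.06,"twist": 0}
  ]
}}

```text
time_s: 12.73
position: [0.6028, -0.0272, 0.0847]
tcp_rot: [[0.254, -0.967, -0.004], [-0.967, -0.254, 0.003], [-0.004, 0.003, -1.0]]
force: [-1.9, 2.5, 2.9]
opening: 0.243
```

```bash
python3 -c "
from h import *
tip()"
```

```text
t 12.73 tip mm [602.5 -27.   18. ] F [-1.91  2.5   2.91] M [0.53 0.24 0.  ] zax [-0.0043  0.003  -1.    ] xax [ 0.254 -0.967 -0.004]
```

The collar is bearing now: tip at 18.0 mm, Fz up by 5 N. One more small press to seat it, then release.

Call:
{"fn": "arm_command", "kwargs": {
  "plan": [
    {"claw": 0,"dx": 0,"dy": 0,"dz": 0.06,"twist": 0},
    {"claw": 0,"dx": 0,"dy": 0,"dz": 0.06,"twist": 0},
    {"claw": 0,"dx": 0,"dy": 0,"dz": 0.06,"twist": 0}
  ]
}}

```text
time_s: 12.98
position: [0.6028, -0.0272, 0.0847]
tcp_rot: [[0.254, -0.967, -0.004], [-0.967, -0.254, 0.003], [-0.004, 0.003, -1.0]]
force: [-2.1, 2.4, 4.8]
opening: 0.244
```

```bash
python3 - <<'E'
from h import *
tip()
s=np.clip(bot.capture("scene")[:,:,::-1]*1.6,0,255).astype(np.uint8)
cv2.imwrite("pics/c6.png",cv2.resize(s[150:240,265:355],None,fx=6.5,fy=6.5,interpolation=cv2.INTER_CUBIC))
E
```

```text
t 12.98 tip mm [602.5 -27.   18. ] F [-2.14  2.45  4.75] M [ 0.45  0.3  -0.04] zax [-0.004   0.0029 -1.    ] xax [ 0.254 -0.967 -0.004]
```

View pics/c6.png

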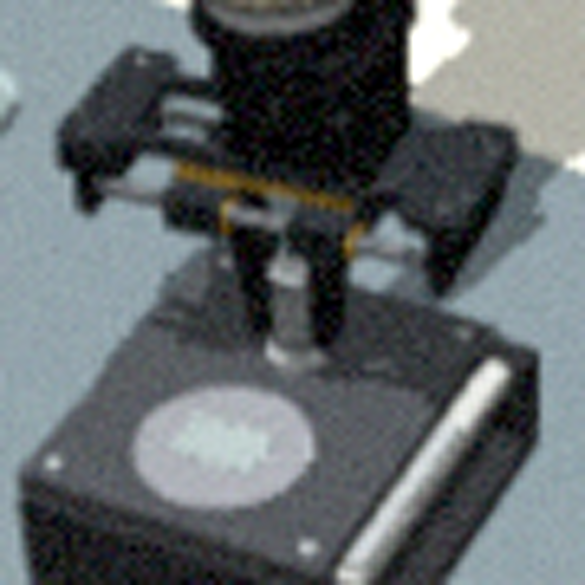

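The collar sits flush on the plate at crop (297,355). z holds at 18.0 mm with a net down-push of about 7 N. Releasing.

Call:
{"fn": "arm_command", "kwargs": {
  "plan": [
    {"claw": 0.3,"dx": 0,"dy": 0,"dz": 0,"twist": 0},
    {"claw": 0.6,"dx": 0,"dy": 0,"dz": 0,"twist": 0},
    {"claw": 0.6,"dx": 0,"dy": 0,"dz": 0,"twist": 0},
    {"claw": 0.6,"dx": 0,"dy": 0,"dz": 0,"twist": 0},
    {"claw": 0.6,"dx": 0,"dy": 0,"dz": 0,"twist": 0}
  ]
}}

```text
time_s: 13.45
position: [0.603, -0.0276, 0.0845]
tcp_rot: [[0.254, -0.967, -0.004], [-0.967, -0.254, 0.002], [-0.003, 0.003, -1.0]]
force: [-0.0, -0.5, 0.2]
opening: 0.521
```

```bash
python3 -c "
from h import *
tip();mv()"
```

```text
t 13.45 tip mm [602.8 -27.5  17.8] F [-0.04 -0.48  0.15] M [ 0.03 -0.03 -0.03] zax [-0.0037  0.0024 -1.    ] xax [ 0.254 -0.967 -0.003]
t 13.45 pos [ 0.603  -0.0276  0.0845] F [-0.04 -0.48  0.15] M [ 0.03 -0.03 -0.03] open 0.521 q [-13.  39.  91.   0.  50.  62.] zax [-0.0037  0.0024 -1.    ] xax [ 0.254 -0.967 -0.003]
```

Released, and forces are at zero. Rising straight up, then moving aside for a clear look.

Call:
{"fn": "arm_command", "kwargs": {
  "plan": [
    {"claw": 0.6,"dx": 0,"dy": 0,"dz": -1.5,"twist": 0},
    {"claw": 0.6,"dx": 0,"dy": 0,"dz": -4,"twist": 0},
    {"claw": 0.6,"dx": 0,"dy": 0,"dz": -7,"twist": 0},
    {"claw": 0.6,"dx": 0,"dy": 0,"dz": -11,"twist": 0},
    {"claw": 0.6,"dx": 0,"dy": 0,"dz": -13,"twist": 0},
    {"claw": 0.6,"dx": 0,"dy": 0,"dz": -13,"twist": 0},
    {"claw": 0.6,"dx": 4,"dy": 1,"dz": -13,"twist": 0},
    {"claw": 0.6,"dx": 8,"dy": 2,"dz": -13,"twist": 0}
  ]
}}

```text
time_s: 14.12
position: [0.6043, -0.1091, 0.2142]
tcp_rot: [[0.259, -0.966, -0.004], [-0.966, -0.259, 0.002], [-0.003, 0.003, -1.0]]
force: [-0.2, -1.0, -1.1]
opening: 0.593
```

Call:
{"fn": "arm_command", "kwargs": {
  "plan": [
    {"claw": 0.6,"dx": 4,"dy": 1,"dz": 0,"twist": 0},
    {"claw": 0.6,"dx": 8,"dy": 2,"dz": 0,"twist": 0},
    {"claw": 0.6,"dx": 12,"dy": 3,"dz": 0,"twist": 0},
    {"claw": 0.6,"dx": 16,"dy": 4,"dz": 0,"twist": 0},
    {"claw": 0.6,"dx": 20,"dy": 5,"dz": 0,"twist": 0},
    {"claw": 0.6,"dx": 22,"dy": 5.5,"dz": 0,"twist": 0},
    {"claw": 0.6,"dx": 22,"dy": 5.5,"dz": 0,"twist": 0},
    {"claw": 0.6,"dx": 22,"dy": 5.5,"dz": 0,"twist": 0}
  ]
}}

```text
time_s: 14.78
position: [0.6069, -0.337, 0.2117]
tcp_rot: [[0.256, -0.967, -0.006], [-0.967, -0.256, 0.004], [-0.006, 0.004, -1.0]]
force: [-0.1, -0.0, -0.8]
opening: 0.601
```

```bash
python3 - <<'E'
from h import *
mv()
s=np.mean([bot.capture("scene").astype(float) for _ in range(3)],0)[:,:,::-1].astype(np.uint8);t=np.mean([bot.capture("top").astype(float) for _ in range(3)],0)[:,:,::-1].astype(np.uint8)
cv2.imwrite("pics/scene7.png",s);cv2.imwrite("pics/top7.png",t)
b=lambda a:np.clip(a.astype(float)*1.5,0,255).astype(np.uint8)
o=np.hstack([cv2.resize(b(s)[170:270,260:360],None,fx=4,fy=4,interpolation=cv2.INTER_CUBIC),cv2.resize(b(t)[125:225,280:380],None,fx=4,fy=4,interpolation=cv2.INTER_CUBIC)])
cv2.imwrite("pics/c7.png",o)
E
```

```text
t 14.78 pos [ 0.6069 -0.337   0.2117] F [-0.12 -0.03 -0.8 ] M [0.03 0.01 0.02] open 0.601 q [-38.  37.  71.  -0.  72.  37.] zax [-0.0057  0.0044 -1.    ] xax [ 0.256 -0.967 -0.006]
```

View pics/c7.png

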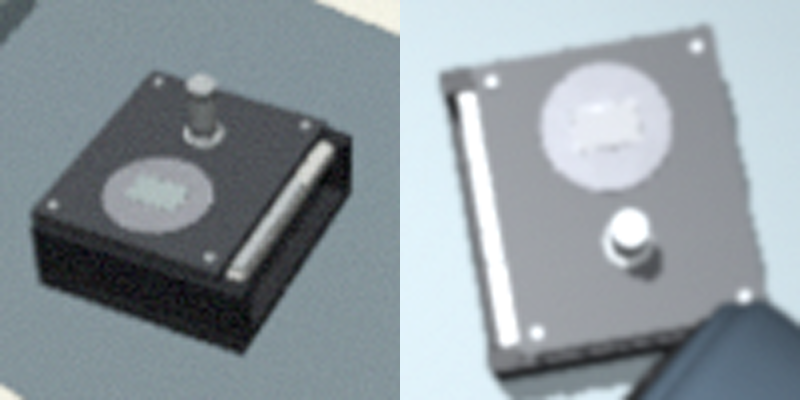

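View pics/top7.png

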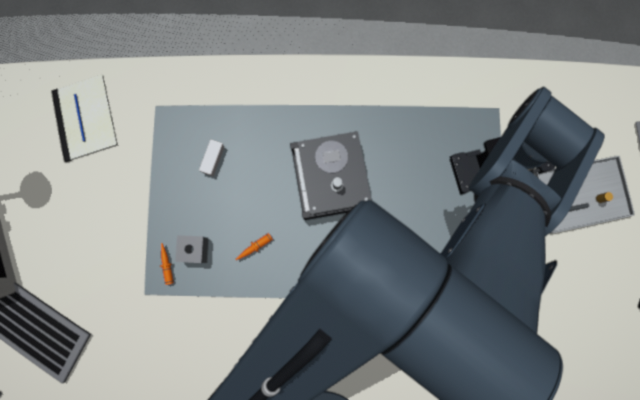

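The pin stands upright with its collar on the plate, at top (337,184). The plate has shifted towards −y, which shows the aluminium on its left edge. Last checks: pin height, tilt and bystanders.

```bash
python3 - <<'E'
from h import *
s=cv2.imread("pics/scene7.png")
b=(260+200/4-.5,170+84/4-.5);tt=(280+(630-400)/4-.5,125+228/4-.5)
print("grip top",tri(b,tt))
print("collar centre scene z.077",onz("scene",(260+203/4-.5,170+133/4-.5),.077))
s0=cv2.imread("pics/scene1.png")
c=lambda a,u,v,w,h:cv2.resize(a[v:v+h,u:u+w],(390,290),interpolation=cv2.INTER_CUBIC)
cv2.imwrite("pics/c8.png",np.vstack([np.hstack([c(s0,190,140,100,75),c(s,190,140,100,75)]),np.hstack([c(s0,340,240,100,75),c(s,340,240,100,75)])]))
mv()
E
```

```text
grip top (array([ 0.60197059, -0.02867634,  0.12203389]), np.float64(1.416158833910939))
collar centre scene z.077 [ 0.60282031 -0.02664812  0.077     ]
t 15.08 pos [ 0.6082 -0.3341  0.2136] F [ 0.17  0.2  -0.08] M [ 0.01 -0.    0.03] open 0.598 q [-38.  36.  71.  -0.  72.  37.] zax [-0.0041  0.0029 -1.    ] xax [ 0.26  -0.966 -0.004]
```

View pics/c8.png

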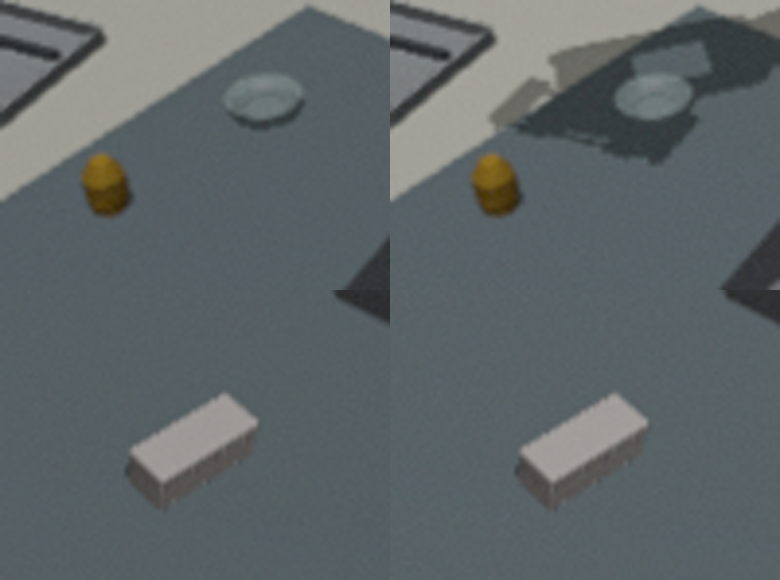

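The grip top measures 122 mm (123 expected), and the lens, dish and slide box are where they were. Handing in.

```bash
python3 -c "
from rig import bot
print(bot.hand_in())"
```

```text
the job is handed in; nothing more can be done
None
```

The steel pin is through both holes with its collar flush on the top plate and the gripper released. I handed the job in at about 15 s.

**How it went:** I took the pin from the grey holder and lowered its tip into the gap where the two holes overlap. From there I drew the top plate about 5 mm in +x and 7 mm in −y. I then pressed down until the collar stopped, with the tip 18.0 mm above the table as the collar height predicts. At every reading the side force stayed at or below about 4.6 N, and the final push down was about 7 N.

**Last checks:**
- **Pin:** the grip top triangulates to 122 mm, against 123 mm expected. The axis is at about (0.602, −0.028), matching where I released it, and the pin looks upright and seated.
- **Bystanders:** the lens, dish and slide box look unmoved in before-and-after crops.
- **Robot:** it was clear of everything, with forces near zero.

**Disagreements:**
- The two camera views differed by 1.5–2.7 mm, which is about the calibration's tolerance.
- The two orange look-alikes stood at the start and had toppled by my next picture, before I reached the pin. The path stayed well above them and I felt no contact.

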